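Clamp a carved panel with the square T-key of an eccentric cam

ROBOT

A 6-joint arm with a two-finger parallel gripper is mounted at the origin on the work surface. World frame = base frame: x ahead of the robot, y to its left, z up, the work surface at z = 0. Lengths are in m, angles in rad, forces in N, time in s.
With the tool pointing down it reaches from about 0.25 to 0.725 m from the base axis. Payload 4 kg.
Tool frame: the origin (TCP) lies between the finger pads; the fingertips stand 11 mm ahead of it and the grasp point (between the pads) lies 8 mm behind it (bot.tip_extent is the distance from the TCP to the fingertips, in m); z points along the fingers, y is the line along which they close (so a half turn about z gives the same grasp; the last joint's range is limited). The gripper opens to 85 mm and grips with 20 to 120 N. Pads are 22 mm wide; open, the fingers measure 114 mm over their backs; the gripper's body (76 mm by 85 mm) begins 54 mm behind the grasp point. The pads swing forward as they close: fully open they stand 13 mm farther back than shut.
Start: joints at [-1.182, 0.241, 0.005, 1.335, 0, 1.571], TCP at [0.19, -0.463, 0.242] pointing down, gripper open.
Joint ranges: [-2.72, 2.72], [-1.05, 1.87], [-1.09, 1.28], [-1.99, 2.15], [-1.42, 1.44], [-3.14, 3.14]. Speed limits (rad/s): [2.79, 2.79, 3.14, 3.14, 3.14, 3.14].

INTERFACE

Orientations are given as a unit quaternion [x, y, z, w].
In Python, from workcell import bot gives the robot as it stands. The module is installed in compiled form; this text tells all that it offers.
- The arm moves only by the tool drive_tool, never from a script. Its argument "rows" is a list of rows, each an object of numbers: "dx", "dy", "dz": the shift along the tool's x, y, z in units of 50 mm (1.0 is 50 mm); "wx", "wy", "wz": the turn, a rotation vector about the tool's x, y, z in units of 5 degrees (1.0 is 5 degrees); "hand": the finger opening in mm, from 0 to 85.4. A call has 1 to 20 rows; each row is the pose to reach, as a shift and turn from the pose commanded when the call began, along the tool's axes at that moment; what a row does not reach only later rows make up. A row lasts 1/10 s, in which the tool goes at most 50 mm and 8.59 degrees, less where a joint would pass 70% of its speed; a pose out of reach is approached as far as the arm can. A call with a gripper value outside its range is refused whole. The fingers move at their own pace and stop on an object; the grip force is fixed at half the most. Time passes only in rows, so rows that repeat a pose let the fingers close. It gives the time, the measured TCP pose, the force, the opening and the grip force at its end, in the units of the state.
- bot.get_obs(): the state, without advancing time (a new reading comes with each control period).
- bot.camera(name): name is "scene" or "top" or "wrist"; returns the picture (384x512x3 uint8, red, green, blue); there is no depth.
- bot.get_calibration(name): a dict with "vfov" (degrees; the focal length in pixels is half the picture's height over the tangent of half this angle, whatever the lens; pixels are square), "cx", "cy" (the principal point, pixels), "origin" and "rotation" of the camera in the world; the wrist camera has in their place "mount" (4x4, takes a point from camera to tool coordinates, whose origin is the TCP and whose axes are the flange's). Camera axes: x right, y up, looking along -z (the intrinsics and any distortion apply to the point x, -y, -z); pixel columns grow to the right and rows downward; lengths in m; the calibration is good to about 2 mm. A picture is of the moment at which its call begins: read the wrist's pose just before it. get_calibration takes no time and is no camera call.
- bot.job_done(): hands the job in; it is judged then, once.
Trained networks look in the newest picture that a camera, given by its name, has taken for a name from the list of things; names that differ only in an ending like _2 or _b are one class to them, and where a whole thing is asked for, a point or a joint stands for the part that bears it (a point fixed in the world has none). Each returns a list of dicts, best first, with "score" (0 to 1); they miss things now and then, are a little off and sometimes report something else, mostly with a low value. They report only what shows in the picture. A call takes as long as a camera call. They do not tell look-alikes from the thing itself.
- bot.look_for(camera, thing): "extent" ([centre column, centre row, width, height] in pixels, round what is visible of it).
- bot.outline_of(camera, thing): "region" (384x512 bool, what is visible of it) and "extent" ([centre column, centre row, width, height] in pixels, round what is visible of it).
The state is a dict: "clock": time; "joint_pos": joint angles; "joint_vel": joint speeds; "tau": joint torques, N m; "eef_pos": TCP position; "tool_rot": TCP orientation; "ft_force": force on the tool from outside, world axes, zero at the start; "ft_torque": the same for the moment, N m; "grip_width": finger opening in m; "grasp_force": force on a finger pad.
Only numpy, scipy, OpenCV 4.12 (cv2) and the standard library are available. Lean on these libraries where they do the work, as an engineer would, in place of code of your own. Each camera call takes 0.05 s, during which the arm holds its last target. There are 200 camera calls.

TASK

Clamp the carved panel on the carving board: take the T-key out of the tool block, set its square end on the cam's socket and turn it gently under light pressure until it drops fully home, then turn it clockwise until the cam nips the panel firmly against the fence, without crushing the panel or leaning hard on the key. Draw the key out and stand it back in its hole in the block, fully down; leave the other tools alone.

Things in the scene. Friction and masses are not known exactly. Their poses are not given: they have to be found in the camera images.
- board: Plywood carving board lying on the bench, screwed down, 230 x 340 x 18 mm thick. Origin: centre of its underside; x points across it from the cam side to the fence side, y along it, z up. A wooden end stop, 16 mm high, stands at its -y end beside the panel.
- cam_top (a point): Centre of the mouth of the cam's square socket, on its upright axis, 61.5 mm over the bench; its axes are the BOARD's. The socket, in a bright 28 mm square hub, is 13.9 mm square, sides parallel to the hub's, 24 mm deep, flat floored, plain edged. The cam's angle is not reported and differs each time: the socket may stand at any angle (it repeats every quarter turn).
- cam_pivot (a point): Foot of the cam's axis on the board, at the near (-x) side; axes as the board's. The cam: dark steel disc 60 mm across, 18 mm thick, pivoted 10 mm off centre, stiff (0.12 N m), so it stays put under a light push: feel for the socket with 3 to 6 N, over some 12 N mars the corners. Turned clockwise seen from above by 0.4 to 1.8 rad its edge nips the panel; it stays when let go.
- panel: Loose carved wooden panel, 120 (x) x 200 (y) x 18 mm, about 0.3 kg, lying flat on the board between cam and fence with 0.5 to 2 mm of play to the fence. Origin: centre of its underside; x towards the fence.
- fence: Fixed beech fence along the board's far (+x) side, 30 x 230 mm, 22 mm high, origin at the centre of its underside. The panel is clamped firmly when the cam presses it on the fence with at least 6 N; it bruises above 45 N. A turning moment of about 0.55 N m on the key (0.12 of it the bearing) clamps it well; 0.95 is too much.
- key: Steel T-key, 0.28 kg, upright in the tool block. Origin: centre of the tip of its square shank; z up along the shank to the head. Shank 12.7 mm square, sides parallel to the key's x and y, its last 5 mm tapering to 6.4 mm. Head 24 x 24 mm, 65 to 107 mm above the tip, with a 10 mm cross bar along the key's x, 125 mm long, 88 mm above the tip: grip the head's flat y faces.
- key_head (a point): On the key's axis in the middle of its head, 91 mm above the tip; axes as the key's.
- key_tip (a point): Centre of the end face of the key's square shank; axes as the key's.
- block: Dark wooden tool block fixed on the bench, 90 (x) x 130 (y) x 90 mm high, origin at the centre of its underside; it holds the key, and has three small empty holes.
- key_hole (a point): Centre of the mouth, in the block's top face, of the round 21 mm hole, 75 mm deep, in which the key stands with the underside of its head resting on the block, so with its tip 65 mm below this point.
- gouge: Carving gouge with a wooden handle lying on the +y end of the board, 200 mm long, to be left alone.
- stone: Grey sharpening stone, 30 x 100 x 18 mm, in the plywood tray (120 x 150 x 45 mm) on the other side of the board from the block, to be left alone.
- wax_tin: Brass wax tin, 52 mm across, 35 mm high, in the same tray, to be left alone.
Things that resemble listed ones, but are neither listed nor needed, are in the scene too. What is shaped like the key but purple or yellow is not meant.

How it is judged:
By the outcome, as a careful person would: the job done as asked, in the order asked, and still so for the second after the job is handed in, with the robot touching nothing.
It also fails if it takes over 72 s, if anything falls off the work surface, if the arm or the gripper's body presses on something with over 40 N, if the wrist force passes 120 N, or if a joint passes its speed limit or range.

## Working session

There is one attempt and no reset: what is moved stays moved. The work goes in short steps, Python scripts to look and compute and a tool call to move; the robot and the scene stay as the last step left them, time stands still between calls to the robot, and variables do not carry over. Pictures are saved under pics/ and viewed, at most 10 in all, crops included, and the job is handed in when it is done.

Besides the shell and the picture viewer there is one more tool, called after "Call:" as a command line: name --argument value ..., lists and objects as JSON in quotes. drive_tool: Moves the arm, as the interface text tells. Its arguments: {"type":"object","properties":{"rows":{"type":"array","items":{"type":"object","properties":{"dx":{"type":"number"},"dy":{"type":"number"},"dz":{"type":"number"},"wx":{"type":"number"},"wy":{"type":"number"},"wz":{"type":"number"},"hand":{"type":"number"}}}}},"required":["rows"]}

```bash
mkdir -p pics
cat > h.py <<'E'
import numpy as np, cv2
from workcell import bot
from scipy.spatial.transform import Rotation as R
def cal(n):
    c=bot.get_calibration(n); f=192/np.tan(np.radians(c['vfov'])/2)
    if 'mount' in c:
        o=bot.get_obs(); T=np.eye(4); T[:3,:3]=R.from_quat(o['tool_rot']).as_matrix(); T[:3,3]=o['eef_pos']
        M=T@np.array(c['mount']); return f,c['cx'],c['cy'],M[:3,3],M[:3,:3]
    return f,c['cx'],c['cy'],np.array(c['origin']),np.array(c['rotation'])
def px2w(n,u,v,z,k=None):
    f,cx,cy,o,Rm=k or cal(n)
    d=Rm@np.array([(u-cx)/f,-(v-cy)/f,-1]); return o+d*(z-o[2])/d[2]
def w2px(n,p,k=None):
    f,cx,cy,o,Rm=k or cal(n); q=Rm.T@(np.array(p)-o); return cx+f*q[0]/-q[2], cy-f*q[1]/-q[2]
def save(name,img,crop=None,s=1):
    if crop: img=img[crop[1]:crop[3],crop[0]:crop[2]]
    cv2.imwrite('pics/'+name,cv2.resize(img[:,:,::-1],None,fx=s,fy=s,interpolation=cv2.INTER_CUBIC))
E
python3 - <<'E'
from h import *
a=bot.camera('top');b=bot.camera('scene')
cv2.imwrite('pics/a.png',np.vstack([a,b])[:,:,::-1][:, :])
im=cv2.resize(np.hstack([a,b]),(800,300)); save('ab.png',im)
save('top.png',a,s=1.5)
for c in('top','scene'):
  q=bot.get_calibration(c);print(c,q)
  for t in('key','board','cam_top','block','panel','fence','key_head'):
    try:
      for d in bot.look_for(c,t)[:3]: print(c,t,round(d['score'],2),np.round(d['extent'],1))
    except Exception as e: print(c,t,e)
print(bot.get_calibration('wrist')); print(bot.get_obs())
E
```

```text
top {'vfov': 44.1221032101991, 'cx': 261.7568821559494, 'cy': 188.1983247645094, 'origin': array([ 0.41769805, -0.00818129,  1.35717457]), 'rotation': array([-0.03562127,  0.02117964,  0.71133281, -0.70163251])}
top key 0.83 [137.2 199.1  17.3  41.3]
top key 0.81 [139.3 265.4  26.8  43.3]
top key 0.57 [272.4 167.3 126.2  92.4]
top board 0.73 [273.1 169.2 125.7  92.9]
top cam_top 0.75 [272.1 168.2 126.4  91.4]
top block 0.93 [150.4 199.8  58.9  37.7]
top block 0.7 [374.8 207.9  36.   19.6]
top panel 0.72 [271.2 163.2  77.6  46.7]
top fence 0.93 [268.6 135.6  84.   19.9]
top key_head 0.69 [150.2 142.2  19.5  46.1]
top key_head 0.67 [138.1 264.1  22.5  43.3]
top key_head 0.56 [138.2 199.2  15.3  46.1]
scene {'vfov': 54.842903127287265, 'cx': 249.35522229509846, 'cy': 188.95833382147734, 'origin': array([0.94853716, 0.65876901, 0.63976234]), 'rotation': array([0.13589269, 0.44414943, 0.8455015 , 0.26342298])}
scene key 0.96 [282.6 306.8  62.4  45.4]
scene key 0.91 [353.3 262.9  47.2  33.5]
scene key 0.76 [404.4 245.4  52.6  36.9]
scene board 0.7 [225.4 232.7 149.4 105.6]
scene cam_top 0.
[... 808 characters left out ...]
}
{'clock': 0.8, 'joint_pos': array([-1.18198176e+00,  2.40536908e-01,  5.02220570e-03,  1.33523482e+00,
       -3.91550911e-05,  1.57079501e+00]), 'joint_vel': array([-0.00110508, -0.00019505,  0.00155519,  0.00046994,  0.00048123,
        0.00046353]), 'tau': array([ 7.50713971e-04, -3.72150779e+01,  2.52679682e+01,  8.45135946e-04,
        1.28811257e-05,  2.42911121e-06]), 'eef_pos': array([ 0.18953387, -0.46268047,  0.2423465 ]), 'tool_rot': array([ 9.81162218e-01,  1.93185664e-01, -1.46876038e-05,  2.67445019e-05]), 'ft_force': array([-0.30838532, -0.37265463,  1.07029359]), 'ft_torque': array([0.01842143, 0.00825984, 0.025913  ]), 'grasp_force': 0.0, 'grip_width': 0.08509339320534291}
```

View pics/top.png

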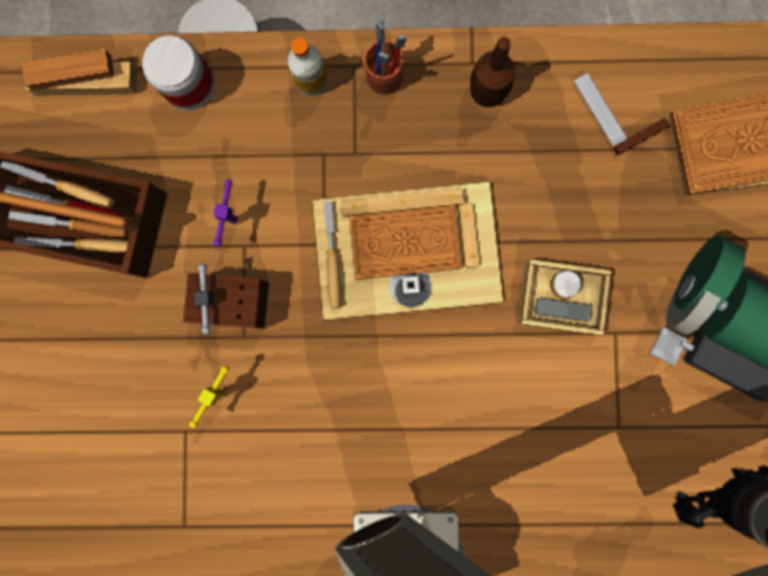

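View pics/ab.png

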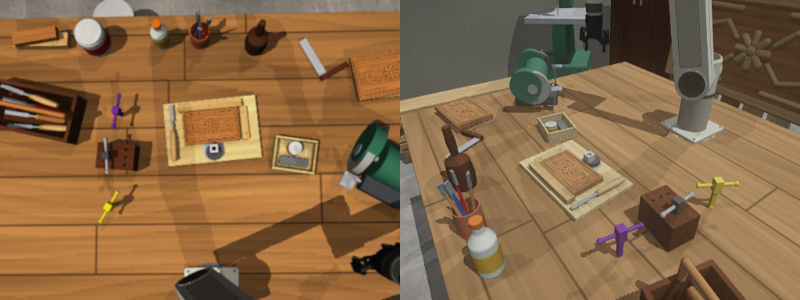

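The top view shows three T-keys: steel at (136,199) in the dark block, purple at (149,141) and yellow at (138,265). The steel one, standing in the block, is the one meant. The cam hub is at about (274,191).

```bash
sed -i "s/np.array(c\['rotation'\])$/R.from_quat(c['rotation']).as_matrix()/" h.py
python3 - <<'E'
from h import *
a=bot.camera('top'); save('crop.png',a,(95,100,345,250),3)
k=cal('top');print(k[4])
for r in bot.outline_of('top','key')[:3]:
    m=r['region'].astype(np.uint8); ys,xs=np.nonzero(m)
    if not 180<r['extent'][1]<220: continue
    (c,s,an)=cv2.minAreaRect(np.c_[xs,ys].astype(np.float32)); print('key',r['score'],r['extent'],c,s,an)
print('keyhead',px2w('top',136.5,199,.12)); print('bar',px2w('top',135.5,178,.113),px2w('top',137.5,220,.113))
print('cam',px2w('top',274,190.5,.0615))
for t in('board','block','panel'):
  r=bot.outline_of('top',t)[0]; ys,xs=np.nonzero(r['region']); z={'board':.018,'block':.09,'panel':.036}[t]
  P=np.array([px2w('top',x,y,z,k)[:2] for x,y in zip(xs,ys)]).astype(np.float32); q=cv2.minAreaRect(P*1000); print(t,q)
E
```

```text
[[-0.01288588  0.99667956 -0.0803978 ]
 [-0.99969734 -0.01452647 -0.01985455]
 [-0.02095652  0.08011763  0.9965651 ]]
key 0.77 [136.1, 200.4, 18.1, 38.1] (135.88076782226562, 199.39614868164062) (42.80042266845703, 12.5419282913208) 74.74488067626953
keyhead [0.49380954 0.3463207  0.12      ]
bar [0.55011574 0.3514663  0.113     ] [0.43876786 0.34520935 0.113     ]
cam [ 0.51540679 -0.01585712  0.0615    ]
board ((586.0825805664062, -7.8309173583984375), (229.88221740722656, 340.1128234863281), 4.925018310546875)
block ((492.38604736328125, 319.93267822265625), (151.35311889648438, 92.19738006591797), 83.9291763305664)
panel ((602.1759033203125, -5.2580108642578125), (126.88777160644531, 201.60194396972656), 5.032818794250488)
```

View pics/crop.png

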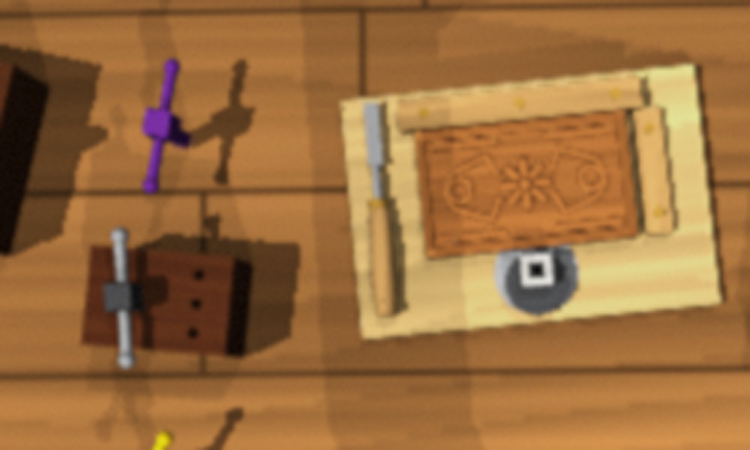

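The crop confirms the steel key at about (136,199), standing in the block's hole, with its bar nearly along world x. I'll go above the cam first for a wrist look.

Call:
drive_tool --rows '[{"dx": 9.4,"dy": -5.8,"dz": 0.84,"wz": 3.46,"hand": 85},{"dx": 9.4,"dy": -5.8,"dz": 0.84,"wz": 3.46,"hand": 85},{"dx": 9.4,"dy": -5.8,"dz": 0.84,"wz": 3.46,"hand": 85},{"dx": 9.4,"dy": -5.8,"dz": 0.84,"wz": 3.46,"hand": 85},{"dx": 9.4,"dy": -5.8,"dz": 0.84,"wz": 3.46,"hand": 85},{"dx": 9.4,"dy": -5.8,"dz": 0.84,"wz": 3.46,"hand": 85},{"dx": 9.4,"dy": -5.8,"dz": 0.84,"wz": 3.46,"hand": 85},{"dx": 9.4,"dy": -5.8,"dz": 0.84,"wz": 3.46,"hand": 85},{"dx": 9.4,"dy": -5.8,"dz": 0.84,"wz": 3.46,"hand": 85},{"dx": 9.4,"dy": -5.8,"dz": 0.84,"wz": 3.46,"hand": 85},{"dx": 9.4,"dy": -5.8,"dz": 0.84,"wz": 3.46,"hand": 85},{"dx": 9.4,"dy": -5.8,"dz": 0.84,"wz": 3.46,"hand": 85},{"dx": 9.4,"dy": -5.8,"dz": 0.84,"wz": 3.46,"hand": 85},{"dx": 9.4,"dy": -5.8,"dz": 0.84,"wz": 3.46,"hand": 85}]'

```text
invalid input at $.rows[0]: expected keys dx, dy, dz, wx, wy, wz, hand
```

```bash
cat >> h.py <<'E'
def go(x,y,z,ang,from_cmd=None):
    """row for TCP to x,y,z tool-x heading ang (deg), tool vertical"""
    o=bot.get_obs(); p=np.array(o['eef_pos']); M=R.from_quat(o['tool_rot']).as_matrix()
    cur=np.degrees(np.arctan2(M[1,0],M[0,0])); d=M.T@(np.array([x,y,z])-p)/.05
    target=R.from_euler('z',ang,degrees=True)*R.from_euler('x',180,degrees=True)
    w=np.degrees((R.from_matrix(M).inv()*target).as_rotvec())/5
    print('cur',np.round(p,4),round(cur,2),'row d',np.round(d,3),'w',np.round(w,3))
def st():
    o=bot.get_obs(); M=R.from_quat(o['tool_rot']).as_matrix()
    print('t',round(o['clock'],2),'p',np.round(o['eef_pos'],4),'ang',np.round(np.degrees(np.arctan2(M[1,0],M[0,0])),2),'F',np.round(o['ft_force'],2),'T',np.round(o['ft_torque'],3),'w',round(o['grip_width'],4),'g',round(o['grasp_force'],1),'j',np.round(o['joint_pos'],3))
E
python3 - <<'E'
from h import *
st(); k=cal('wrist'); a=bot.camera('wrist'); cv2.imwrite('pics/wcam_raw.png',a[:,:,::-1]); 
u,v=w2px('wrist',[.5154,-.0159,.0615],k); print(u,v)
u=int(u);v=int(v); save('wcam.png',a,(u-100,v-75,u+100,v+75),4); print(k)
E
```

```text
t 1.05 p [ 0.1895 -0.4627  0.2423] ang 22.27 F [-0.54 -0.56  0.12] T [-0.012  0.016  0.048] w 0.0854 g 0.0 j [-1.182  0.241  0.005  1.335 -0.     1.571]
-244.05475670080938 -623.6943003096488Traceback (most recent call last):
  File "<stdin>", line 4, in <module>
  File "h.py", line 17, in save
    cv2.imwrite('pics/'+name,cv2.resize(img[:,:,::-1],None,fx=s,fy=s,interpolation=cv2.INTER_CUBIC))
                             ~~~~~~~~~~^^^^^^^^^^^^^^^^^^^^^^^^^^^^^^^^^^^^^^^^^^^^^^^^^^^^^^^^^^^^
cv2.error: OpenCV(4.12.0) /io/opencv/modules/imgproc/src/resize.cpp:4208: error: (-215:Assertion failed) !ssize.empty() in function 'resize'
```

All seven keys are needed in each row.

Call:
drive_tool --rows '[{"dx": 9.4,"dy": -5.8,"dz": 0.84,"wx": 0,"wy": 0,"wz": 3.46,"hand": 85},{"dx": 9.4,"dy": -5.8,"dz": 0.84,"wx": 0,"wy": 0,"wz": 3.46,"hand": 85},{"dx": 9.4,"dy": -5.8,"dz": 0.84,"wx": 0,"wy": 0,"wz": 3.46,"hand": 85},{"dx": 9.4,"dy": -5.8,"dz": 0.84,"wx": 0,"wy": 0,"wz": 3.46,"hand": 85},{"dx": 9.4,"dy": -5.8,"dz": 0.84,"wx": 0,"wy": 0,"wz": 3.46,"hand": 85},{"dx": 9.4,"dy": -5.8,"dz": 0.84,"wx": 0,"wy": 0,"wz": 3.46,"hand": 85},{"dx": 9.4,"dy": -5.8,"dz": 0.84,"wx": 0,"wy": 0,"wz": 3.46,"hand": 85},{"dx": 9.4,"dy": -5.8,"dz": 0.84,"wx": 0,"wy": 0,"wz": 3.46,"hand": 85},{"dx": 9.4,"dy": -5.8,"dz": 0.84,"wx": 0,"wy": 0,"wz": 3.46,"hand": 85},{"dx": 9.4,"dy": -5.8,"dz": 0.84,"wx": 0,"wy": 0,"wz": 3.46,"hand": 85},{"dx": 9.4,"dy": -5.8,"dz": 0.84,"wx": 0,"wy": 0,"wz": 3.46,"hand": 85},{"dx": 9.4,"dy": -5.8,"dz": 0.84,"wx": 0,"wy": 0,"wz": 3.46,"hand": 85},{"dx": 9.4,"dy": -5.8,"dz": 0.84,"wx": 0,"wy": 0,"wz": 3.46,"hand": 85},{"dx": 9.4,"dy": -5.8,"dz": 0.84,"wx": 0,"wy": 0,"wz": 3.46,"hand": 85}]'

```text
clock: 2.5
eef_pos: [0.5138, -0.0167, 0.2001]
tool_rot: [0.999, 0.043, -0.001, 0.0]
ft_force: [0.4, 0.0, -0.1]
grip_width: 0.0849
grasp_force: 0.0
```

Run:
```python
from h import *
st(); k=cal('wrist'); a=bot.camera('wrist'); cv2.imwrite('pics/wcam_raw.png',a[:,:,::-1]); 
u,v=w2px('wrist',[.5154,-.0159,.0615],k); print(u,v)
u=max(100,int(u));v=max(75,int(v)); print(u-100,v-75); save('wcam.png',a,(u-100,v-75,u+100,v+75),4)
```

```text
t 2.5 p [ 0.5138 -0.0167  0.2001] ang 4.98 F [ 0.37  0.03 -0.13] T [-0.001  0.036 -0.007] w 0.0849 g 0.0 j [-3.200e-02  2.910e-01 -3.900e-02  1.242e+00 -1.000e-03  3.023e+00]
256.537791660079 174.43621044779806
156 99
```

View pics/wcam.png

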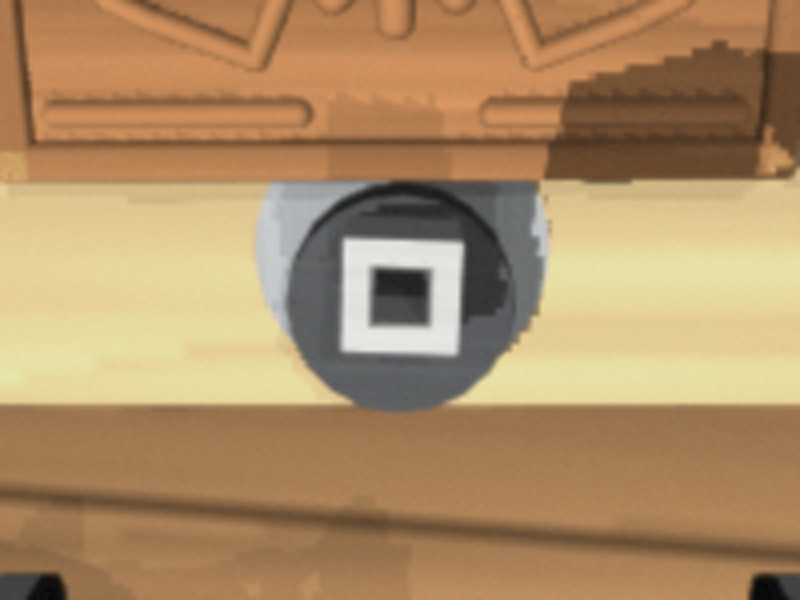

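The wrist crop shows the bright hub centred at crop (402,297), raw about (256.5,173), tilted roughly 2° clockwise against the tool heading. I'll compute it, then flip the wrist 180° for clockwise range and for a second, bias-cancelling view.

Call:
drive_tool --rows '[{"dx": 0,"dy": 0,"dz": 0,"wx": 0,"wy": 0,"wz": -10,"hand": 85},{"dx": 0,"dy": 0,"dz": 0,"wx": 0,"wy": 0,"wz": -10,"hand": 85},{"dx": 0,"dy": 0,"dz": 0,"wx": 0,"wy": 0,"wz": -10,"hand": 85},{"dx": 0,"dy": 0,"dz": 0,"wx": 0,"wy": 0,"wz": -10,"hand": 85},{"dx": 0,"dy": 0,"dz": 0,"wx": 0,"wy": 0,"wz": -20,"hand": 85},{"dx": 0,"dy": 0,"dz": 0,"wx": 0,"wy": 0,"wz": -20,"hand": 85},{"dx": 0,"dy": 0,"dz": 0,"wx": 0,"wy": 0,"wz": -20,"hand": 85},{"dx": 0,"dy": 0,"dz": 0,"wx": 0,"wy": 0,"wz": -20,"hand": 85},{"dx": 0,"dy": 0,"dz": 0,"wx": 0,"wy": 0,"wz": -20,"hand": 85},{"dx": 0,"dy": 0,"dz": 0,"wx": 0,"wy": 0,"wz": -20,"hand": 85},{"dx": 0,"dy": 0,"dz": 0,"wx": 0,"wy": 0,"wz": -30,"hand": 85},{"dx": 0,"dy": 0,"dz": 0,"wx": 0,"wy": 0,"wz": -30,"hand": 85},{"dx": 0,"dy": 0,"dz": 0,"wx": 0,"wy": 0,"wz": -30,"hand": 85},{"dx": 0,"dy": 0,"dz": 0,"wx": 0,"wy": 0,"wz": -30,"hand": 85},{"dx": 0,"dy": 0,"dz": 0,"wx": 0,"wy": 0,"wz": -30,"hand": 85},{"dx": 0,"dy": 0,"dz": 0,"wx": 0,"wy": 0,"wz": -30,"hand": 85},{"dx": 0,"dy": 0,"dz": 0,"wx": 0,"wy": 0,"wz": -35.6,"hand": 85},{"dx": 0,"dy": 0,"dz": 0,"wx": 0,"wy": 0,"wz": -35.6,"hand": 85},{"dx": 0,"dy": 0,"dz": 0,"wx": 0,"wy": 0,"wz": -35.6,"hand": 85},{"dx": 0,"dy": 0,"dz": 0,"wx": 0,"wy": 0,"wz": -35.6,"hand": 85}]'

```text
clock: 4.55
eef_pos: [0.5136, -0.0182, 0.2008]
tool_rot: [0.026, 1.0, -0.0, 0.0]
ft_force: [-0.3, 0.2, 0.7]
grip_width: 0.0848
grasp_force: 0.0
```

```bash
cat >> h.py <<'E'
def hub(a,k,z=.0615,guess=(.5154,-.0159)):
    u,v=map(int,w2px('wrist',[*guess,z],k)); u0,v0=max(0,u-40),max(0,v-40)
    c=a[v0:v+40,u0:u+40].astype(int); m=((c.min(2)>185)&(c.max(2)-c.min(2)<25)).astype(np.uint8)
    n,l,s,_=cv2.connectedComponentsWithStats(m); i=1+np.argmax(s[1:,4]); ys,xs=np.nonzero(l==i)
    P=np.array([px2w('wrist',x+u0,y+v0,z,k)[:2] for x,y in zip(xs,ys)]).astype(np.float32)*1000
    r=cv2.minAreaRect(P); print('hub',np.round(r[0],1),np.round(r[1],1),round(r[2],2),len(xs))
E
python3 - <<'E'
from h import *
from types import SimpleNamespace
st(); k=cal('wrist'); b=bot.camera('wrist'); cv2.imwrite('pics/wcam2_raw.png',b[:,:,::-1]); hub(b,k)
# first view, pose as recorded
c=bot.get_calibration('wrist');T=np.eye(4);T[:3,:3]=(R.from_euler('z',4.98,degrees=True)*R.from_euler('x',180,degrees=True)).as_matrix();T[:3,3]=[.5138,-.0167,.2001]
M=T@c['mount']; k1=(k[0],k[1],k[2],M[:3,3],M[:3,:3]); hub(cv2.imread('pics/wcam_raw.png')[:,:,::-1],k1)
go(.494,.346,.25,183)
E
```

```text
t 4.55 p [ 0.5136 -0.0182  0.2008] ang 177.03 F [-0.28  0.19  0.67] T [ 0.007 -0.015  0.01 ] w 0.0848 g 0.0 j [-0.035  0.289 -0.039  1.242 -0.     0.017]
hub [516.8 -14.9] [27.4 27.5] 3.78 543
hub [515.7 -15.3] [27.7 26.9] 4.04 553
cur [ 0.5137 -0.0181  0.2008] 177.24 row d [ 0.743  7.255 -0.986] w [-0.004  0.003 -1.151]
```

Call:
drive_tool --rows '[{"dx": 0.0,"dy": 3.6,"dz": -1,"wx": 0,"wy": 0,"wz": 0,"hand": 85},{"dx": 0.0,"dy": 7.27,"dz": -1,"wx": 0,"wy": 0,"wz": 0,"hand": 85},{"dx": 0.0,"dy": 7.27,"dz": -1,"wx": 0,"wy": 0,"wz": 0,"hand": 85},{"dx": 0.0,"dy": 7.27,"dz": -1,"wx": 0,"wy": 0,"wz": 0,"hand": 85},{"dx": 0.0,"dy": 7.27,"dz": -1,"wx": 0,"wy": 0,"wz": 0,"hand": 85},{"dx": 0.0,"dy": 7.27,"dz": -1,"wx": 0,"wy": 0,"wz": 0,"hand": 85},{"dx": 0.0,"dy": 7.27,"dz": -1,"wx": 0,"wy": 0,"wz": 0,"hand": 85},{"dx": 0.0,"dy": 7.27,"dz": -1,"wx": 0,"wy": 0,"wz": 0,"hand": 85},{"dx": 0.0,"dy": 7.27,"dz": -1,"wx": 0,"wy": 0,"wz": 0,"hand": 85},{"dx": 0.0,"dy": 7.27,"dz": -1,"wx": 0,"wy": 0,"wz": 0,"hand": 85},{"dx": 0.0,"dy": 7.27,"dz": -1,"wx": 0,"wy": 0,"wz": 0,"hand": 85},{"dx": 0.0,"dy": 7.27,"dz": -1,"wx": 0,"wy": 0,"wz": 0,"hand": 85}]'

```text
clock: 5.8
eef_pos: [0.5348, 0.3448, 0.2506]
tool_rot: [0.029, 1.0, -0.0, -0.0]
ft_force: [0.7, 0.2, 0.4]
grip_width: 0.085
grasp_force: 0.0
```

Run:
```python
from h import *
st(); k=cal('wrist'); a=bot.camera('wrist'); cv2.imwrite('pics/wkey_raw.png',a[:,:,::-1]); save('wkey.png',a,(100,60,412,294),2.5)
for r in bot.outline_of('wrist','key')[:2]:
    print(r['score'],np.round(r['extent'],1)); ys,xs=np.nonzero(r['region'])
    P=np.array([px2w('wrist',x,y,.113,k)[:2] for x,y in zip(xs,ys)]).astype(np.float32)*1000
    q=P-P.mean(0); w,V=np.linalg.eigh(q.T@q); print(P.mean(0),np.degrees(np.arctan2(V[1,1],V[0,1])),cv2.minAreaRect(P))
```

```text
t 5.8 p [0.5348 0.3448 0.2506] ang 176.69 F [0.7  0.23 0.42] T [ 0.035  0.048 -0.044] w 0.085 g 0.0 j [ 0.573  0.521  0.439  1.489 -0.     0.631]
0.94 [243.8 262.6  23.3 100. ]
[631.22064 326.11716] 170.77917 ((633.92431640625, 326.0652770996094), (24.305269241333008, 116.32289123535156), 82.49835968017578)
0.34 [ 71.5 190.  143.1 187.3]
[538.1953 163.8345] 170.21155 ((547.2195434570312, 135.17868041992188), (173.48170471191406, 164.4473114013672), 4.511672496795654)
```

View pics/wkey.png

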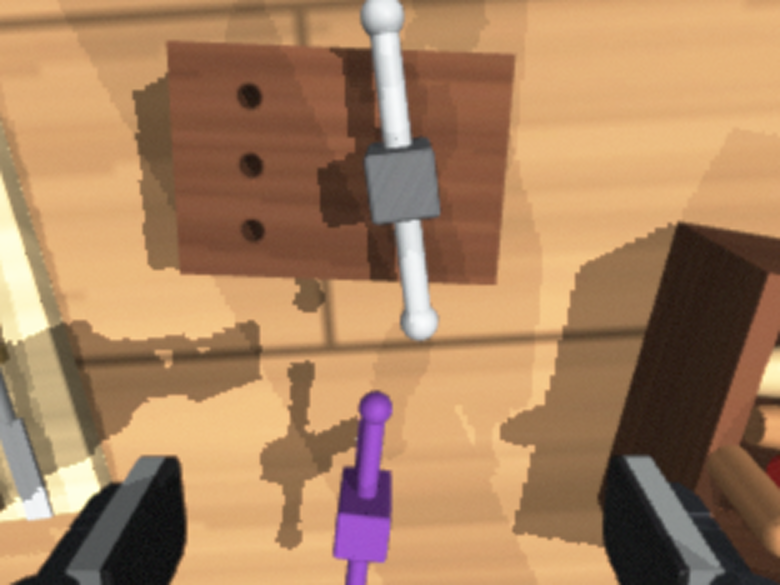

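The crop shows the steel key's head top at crop (403,186), raw (261.2,134.4), with bar ends at raw (252.8,67.2) and (267.6,188.8). The network picked the purple look-alike, so I'll use these pixels.

Run:
```python
from h import *
k=cal('wrist')
print(px2w('wrist',261.2,134.4,.132,k)); A=px2w('wrist',252.8,67.2,.113,k);B=px2w('wrist',267.6,188.8,.113,k);print(A,B,(A+B)/2,np.linalg.norm(A-B),np.degrees(np.arctan2(*(B-A)[[1,0]])))
P=[px2w('wrist',100+u/2.5,60+v/2.5,.132,k)[:2] for u,v in((367,155),(433,150),(440,215),(373,222))]; print(np.round(P,4),np.mean(P,0)); q=cv2.minAreaRect(np.array(P,np.float32)*1000);print(q)
go(.4945,.3463,.2,181.5)
```

```text
[0.49299665 0.35093784 0.132     ]
[0.43891552 0.34690686 0.113     ] [0.54880625 0.35443084 0.113     ] [0.49386089 0.35066885 0.113     ] 0.1101480029132927 3.9168012322092403
[[0.482  0.3395]
 [0.4816 0.3615]
 [0.5036 0.3631]
 [0.5047 0.34  ]] [0.49299378 0.35102389]
((492.8249816894531, 350.98077392578125), (22.718358993530273, 23.070932388305664), 2.7855939865112305)
cur [0.5348 0.3454 0.2506] 176.73 row d [ 0.805 -0.027  1.013] w [-0.     0.002 -0.953]
```

Call:
drive_tool --rows '[{"dx": 0.84,"dy": 0.05,"dz": 1.0,"wx": 0,"wy": 0,"wz": -1.36,"hand": 85},{"dx": 0.84,"dy": 0.05,"dz": 1.4,"wx": 0,"wy": 0,"wz": -1.36,"hand": 85},{"dx": 0.84,"dy": 0.05,"dz": 1.4,"wx": 0,"wy": 0,"wz": -1.36,"hand": 85},{"dx": 0.84,"dy": 0.05,"dz": 1.8,"wx": 0,"wy": 0,"wz": -1.36,"hand": 85},{"dx": 0.84,"dy": 0.05,"dz": 2.2,"wx": 0,"wy": 0,"wz": -1.36,"hand": 85},{"dx": 0.84,"dy": 0.05,"dz": 2.5,"wx": 0,"wy": 0,"wz": -1.36,"hand": 85},{"dx": 0.84,"dy": 0.05,"dz": 2.7,"wx": 0,"wy": 0,"wz": -1.36,"hand": 85},{"dx": 0.84,"dy": 0.05,"dz": 2.85,"wx": 0,"wy": 0,"wz": -1.36,"hand": 85},{"dx": 0.84,"dy": 0.05,"dz": 2.85,"wx": 0,"wy": 0,"wz": -1.36,"hand": 85},{"dx": 0.84,"dy": 0.05,"dz": 2.85,"wx": 0,"wy": 0,"wz": -1.36,"hand": 85},{"dx": 0.84,"dy": 0.05,"dz": 2.85,"wx": 0,"wy": 0,"wz": -1.36,"hand": 85}]'

```text
clock: 7.0
eef_pos: [0.4933, 0.352, 0.1089]
tool_rot: [-0.032, 0.999, 0.001, 0.001]
ft_force: [-0.5, -0.3, -0.2]
grip_width: 0.0851
grasp_force: 0.0
```

Run:
```python
from h import *
st(); a=bot.camera('wrist'); save('wk2.png',a); go(.493,.35,.108,183.5)
```

```text
t 7.0 p [0.4933 0.352  0.1089] ang -176.34 F [-0.49 -0.34 -0.25] T [-0.029  0.023 -0.024] w 0.0851 g 0.0 j [ 0.62   0.53   0.079  1.118 -0.     0.556]
cur [0.4932 0.352  0.1088] -176.34 row d [ 0.006 -0.039  0.016] w [0.011 0.017 0.033]
```

View pics/wk2.png

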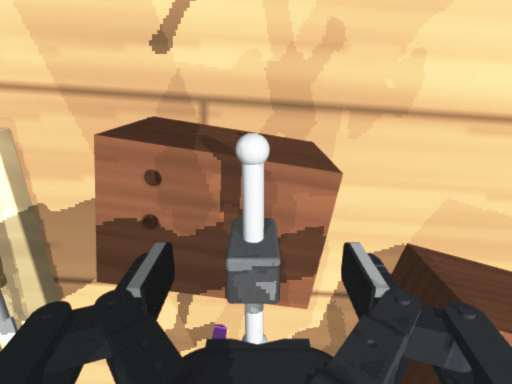

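The key's head sits between the open pads at (253,265), with the bar running straight along the tool x. Closing now.

Call:
drive_tool --rows '[{"dx": 0,"dy": -0.02,"dz": 0,"wx": 0,"wy": 0,"wz": 0,"hand": 10},{"dx": 0,"dy": -0.02,"dz": 0,"wx": 0,"wy": 0,"wz": 0,"hand": 10},{"dx": 0,"dy": -0.02,"dz": 0,"wx": 0,"wy": 0,"wz": 0,"hand": 10},{"dx": 0,"dy": -0.02,"dz": 0,"wx": 0,"wy": 0,"wz": 0,"hand": 10},{"dx": 0,"dy": -0.02,"dz": 0,"wx": 0,"wy": 0,"wz": 0,"hand": 10},{"dx": 0,"dy": -0.02,"dz": 0,"wx": 0,"wy": 0,"wz": 0,"hand": 10},{"dx": 0,"dy": -0.02,"dz": 0,"wx": 0,"wy": 0,"wz": 0,"hand": 10},{"dx": 0,"dy": -0.02,"dz": 0,"wx": 0,"wy": 0,"wz": 0,"hand": 10}]'

```text
clock: 7.85
eef_pos: [0.4929, 0.3506, 0.108]
tool_rot: [-0.032, 0.999, 0.0, 0.0]
ft_force: [-0.3, 0.5, 2.5]
grip_width: 0.0237
grasp_force: 59.5
```

Run:
```python
from h import *
st()
```

```text
t 7.85 p [0.4929 0.3506 0.108 ] ang -176.34 F [-0.28  0.48  2.53] T [-0.111 -0.035  0.002] w 0.0237 g 59.5 j [ 0.618  0.53   0.076  1.117 -0.     0.555]
```

Call:
drive_tool --rows '[{"dx": 0,"dy": 0,"dz": -0.3,"wx": 0,"wy": 0,"wz": 0,"hand": 10},{"dx": 0,"dy": 0,"dz": -0.8,"wx": 0,"wy": 0,"wz": 0,"hand": 10},{"dx": 0,"dy": 0,"dz": -1.4,"wx": 0,"wy": 0,"wz": 0,"hand": 10},{"dx": 0,"dy": 0,"dz": -1.9,"wx": 0,"wy": 0,"wz": 0,"hand": 10},{"dx": 0,"dy": -0.3,"dz": -1.9,"wx": 0,"wy": 0,"wz": 0,"hand": 10},{"dx": 0,"dy": -0.9,"dz": -1.9,"wx": 0,"wy": 0,"wz": 0,"hand": 10},{"dx": 0,"dy": -1.6,"dz": -1.9,"wx": 0,"wy": 0,"wz": 0,"hand": 10},{"dx": 0,"dy": -2.4,"dz": -1.9,"wx": 0,"wy": 0,"wz": 0,"hand": 10},{"dx": 0,"dy": -3.2,"dz": -1.9,"wx": 0,"wy": 0,"wz": 0,"hand": 10},{"dx": 0,"dy": -4.0,"dz": -1.9,"wx": 0,"wy": 0,"wz": 0,"hand": 10},{"dx": 0,"dy": -4.8,"dz": -1.9,"wx": 0,"wy": 0,"wz": 0,"hand": 10},{"dx": 0,"dy": -5.6,"dz": -1.9,"wx": 0,"wy": 0,"wz": 0,"hand": 10},{"dx": 0,"dy": -6.3,"dz": -1.9,"wx": 0,"wy": 0,"wz": 0,"hand": 10},{"dx": 0,"dy": -6.9,"dz": -1.9,"wx": 0,"wy": 0,"wz": 0,"hand": 10},{"dx": 0,"dy": -7.2,"dz": -1.9,"wx": 0,"wy": 0,"wz": 0,"hand": 10},{"dx": 0,"dy": -7.33,"dz": -1.9,"wx": 0,"wy": 0,"wz": 0,"hand": 10},{"dx": 0,"dy": -7.33,"dz": -1.9,"wx": 0,"wy": 0,"wz": 0,"hand": 10},{"dx": 0,"dy": -7.33,"dz": -1.9,"wx": 0,"wy": 0,"wz": 0,"hand": 10}]'

```text
clock: 9.65
eef_pos: [0.5158, -0.0143, 0.2023]
tool_rot: [-0.032, 0.999, 0.0, -0.0]
ft_force: [-0.9, 0.1, -2.3]
grip_width: 0.0231
grasp_force: 59.8
```

Run:
```python
from h import *
st(); a=bot.camera('wrist'); save('wc3.png',a,(130,110,390,305),3); k=cal('wrist'); cv2.imwrite('pics/wc3_raw.png',a[:,:,::-1])
for p in((.516,-.015,.0615),(.516,-.015,.036)): print(w2px('wrist',p,k))
o=bot.get_obs();p=o['eef_pos'].copy();p[2]-=.083;print('tip px',w2px('wrist',p,k)); hub(a,k); go(.516,-.015,.155,183.9)
```

```text
t 9.65 p [ 0.5158 -0.0143  0.2023] ang -176.28 F [-0.93  0.14 -2.32] T [ 0.08   0.035 -0.012] w 0.0231 g 59.8 j [-2.800e-02  2.930e-01 -3.000e-02  1.248e+00  1.000e-03 -9.300e-02]
(np.float64(256.3789553001129), np.float64(174.54693885820905))
(np.float64(256.42837888493324), np.float64(167.4797721782957))
tip px (np.float64(257.4677048313823), np.float64(196.0839047585083))
hub [497.9  11.7] [47.7 12. ] 13.05 261
cur [ 0.5159 -0.014   0.2025] -176.25 row d [-0.001 -0.02   0.949] w [ 0.007 -0.006 -0.029]
```

View pics/wc3.png

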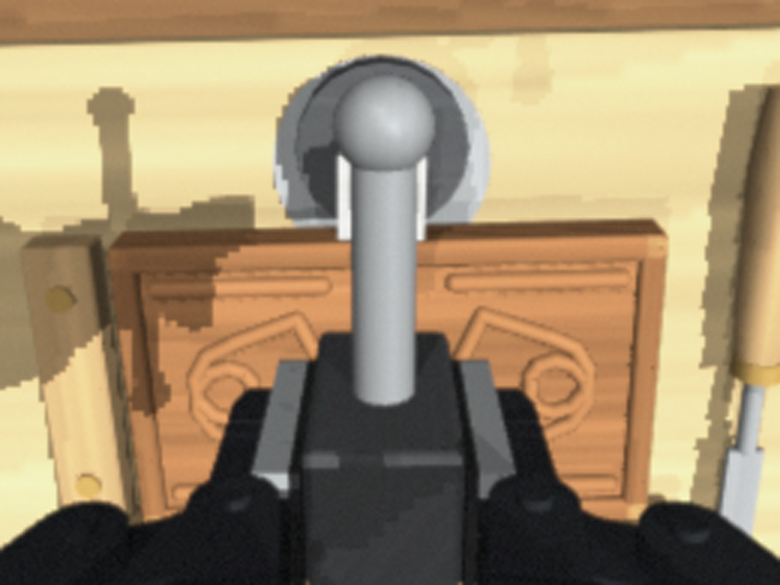

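The held key's bar hides the hub's middle. The hub's side edges (crop 338 and 427, centre 382) are symmetric about the bar, so lateral alignment is good. Descending to just above the mouth.

Call:
drive_tool --rows '[{"dx": 0,"dy": 0,"dz": 0.4,"wx": 0,"wy": 0,"wz": 0,"hand": 10},{"dx": 0,"dy": 0,"dz": 0.8,"wx": 0,"wy": 0,"wz": 0,"hand": 10},{"dx": 0,"dy": 0,"dz": 1.0,"wx": 0,"wy": 0,"wz": 0,"hand": 10},{"dx": 0,"dy": 0,"dz": 1.06,"wx": 0,"wy": 0,"wz": 0,"hand": 10},{"dx": 0,"dy": 0,"dz": 1.06,"wx": 0,"wy": 0,"wz": 0,"hand": 10},{"dx": 0,"dy": 0,"dz": 1.06,"wx": 0,"wy": 0,"wz": 0,"hand": 10}]'

```text
clock: 10.3
eef_pos: [0.5168, -0.0149, 0.1507]
tool_rot: [-0.032, 0.999, -0.0, 0.001]
ft_force: [-0.1, -0.1, -1.8]
grip_width: 0.0233
grasp_force: 59.9
```

Run:
```python
from h import *
st(); a=bot.camera('scene'); u,v=map(int,w2px('scene',(.516,-.015,.0615))); print(u,v); save('sc.png',a,(u-40,v-40,u+40,v+20),10)
a=bot.camera('top');
```

```text
t 10.3 p [ 0.5168 -0.0149  0.1507] ang -176.31 F [-0.12 -0.13 -1.76] T [-0.032 -0.011 -0.034] w 0.0233 g 59.9 j [-0.029  0.331 -0.118  1.12   0.    -0.093]
240 196
```

View pics/sc.png

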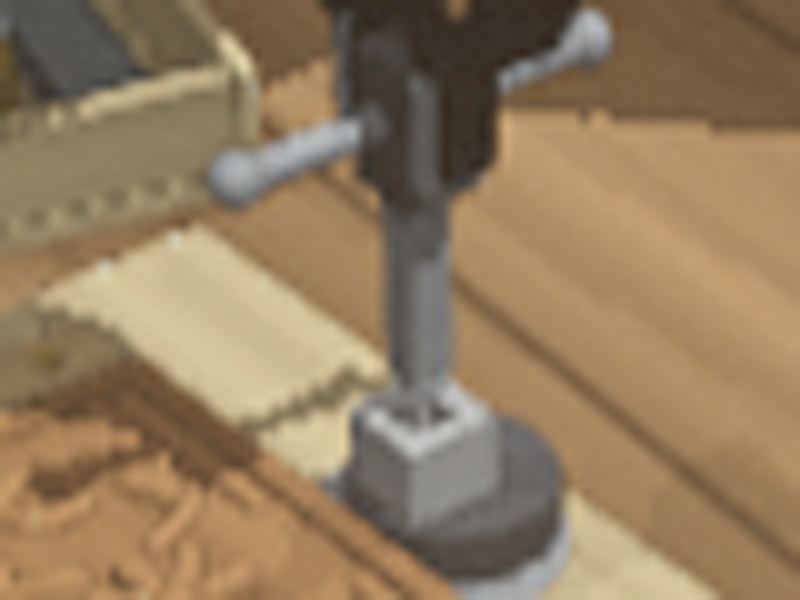

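The tip stands just over the socket mouth, shank at crop col 417 against the hub's 425. Probing down gently.

Call:
drive_tool --rows '[{"dx": 0,"dy": 0,"dz": 0.04,"wx": 0,"wy": 0,"wz": 0,"hand": 10},{"dx": 0,"dy": 0,"dz": 0.08,"wx": 0,"wy": 0,"wz": 0,"hand": 10},{"dx": 0,"dy": 0,"dz": 0.12,"wx": 0,"wy": 0,"wz": 0,"hand": 10},{"dx": 0,"dy": 0,"dz": 0.14,"wx": 0,"wy": 0,"wz": 0,"hand": 10},{"dx": 0,"dy": 0,"dz": 0.16,"wx": 0,"wy": 0,"wz": 0,"hand": 10},{"dx": 0,"dy": 0,"dz": 0.16,"wx": 0,"wy": 0,"wz": 0,"hand": 10}]'

```text
clock: 11.0
eef_pos: [0.516, -0.0152, 0.1416]
tool_rot: [-0.032, 0.999, 0.0, -0.0]
ft_force: [-0.4, 0.1, -2.2]
grip_width: 0.0233
grasp_force: 59.9
```

```bash
python3 -c "
from h import *
st()"
```

```text
t 11.0 p [ 0.516  -0.0152  0.1416] ang -176.34 F [-0.44  0.05 -2.16] T [-0.019 -0.021  0.047] w 0.0233 g 59.9 j [-0.029  0.339 -0.132  1.1    0.    -0.093]
```

Call:
drive_tool --rows '[{"dx": 0,"dy": 0,"dz": 0.02,"wx": 0,"wy": 0,"wz": 0,"hand": 10},{"dx": 0,"dy": 0,"dz": 0.04,"wx": 0,"wy": 0,"wz": 0,"hand": 10},{"dx": 0,"dy": 0,"dz": 0.05,"wx": 0,"wy": 0,"wz": 0,"hand": 10},{"dx": 0,"dy": 0,"dz": 0.05,"wx": 0,"wy": 0,"wz": 0,"hand": 10}]'

```text
clock: 11.4
eef_pos: [0.516, -0.0152, 0.1392]
tool_rot: [-0.032, 0.999, 0.0, -0.0]
ft_force: [-0.2, 0.1, -3.3]
grip_width: 0.0233
grasp_force: 59.9
```

```bash
python3 -c "
from h import *
st()"
```

```text
t 11.4 p [ 0.516  -0.0152  0.1392] ang -176.34 F [-0.19  0.15 -3.27] T [ 0.008 -0.031  0.026] w 0.0233 g 59.9 j [-0.029  0.341 -0.136  1.094  0.    -0.093]
```

Call:
drive_tool --rows '[{"dx": 0,"dy": 0,"dz": 0.02,"wx": 0,"wy": 0,"wz": 0,"hand": 10},{"dx": 0,"dy": 0,"dz": 0.04,"wx": 0,"wy": 0,"wz": 0,"hand": 10},{"dx": 0,"dy": 0,"dz": 0.06,"wx": 0,"wy": 0,"wz": 0,"hand": 10},{"dx": 0,"dy": 0,"dz": 0.06,"wx": 0,"wy": 0,"wz": 0,"hand": 10}]'

```text
clock: 11.8
eef_pos: [0.5161, -0.0152, 0.1361]
tool_rot: [-0.032, 0.999, 0.0, -0.0]
ft_force: [-0.1, 0.3, -3.6]
grip_width: 0.0236
grasp_force: 59.9
```

```bash
python3 -c "
from h import *
st()"
```

```text
t 11.8 p [ 0.5161 -0.0152  0.1361] ang -176.34 F [-0.09  0.3  -3.57] T [ 0.012 -0.024  0.042] w 0.0236 g 59.9 j [-0.029  0.344 -0.141  1.087  0.    -0.093]
```

Call:
drive_tool --rows '[{"dx": 0,"dy": 0,"dz": 0.05,"wx": 0,"wy": 0,"wz": 0,"hand": 10},{"dx": 0,"dy": 0,"dz": 0.1,"wx": 0,"wy": 0,"wz": 0,"hand": 10},{"dx": 0,"dy": 0,"dz": 0.15,"wx": 0,"wy": 0,"wz": 0,"hand": 10},{"dx": 0,"dy": 0,"dz": 0.2,"wx": 0,"wy": 0,"wz": 0,"hand": 10},{"dx": 0,"dy": 0,"dz": 0.24,"wx": 0,"wy": 0,"wz": 0,"hand": 10},{"dx": 0,"dy": 0,"dz": 0.26,"wx": 0,"wy": 0,"wz": 0,"hand": 10},{"dx": 0,"dy": 0,"dz": 0.26,"wx": 0,"wy": 0,"wz": 0,"hand": 10}]'

```text
clock: 12.5
eef_pos: [0.5161, -0.0151, 0.1231]
tool_rot: [-0.032, 0.999, 0.0, -0.0]
ft_force: [-0.2, -0.3, -3.3]
grip_width: 0.0233
grasp_force: 59.9
```

```bash
python3 -c "
from h import *
st()"
```

```text
t 12.5 p [ 0.5161 -0.0151  0.1231] ang -176.33 F [-0.23 -0.32 -3.27] T [ 0.1   -0.047 -0.006] w 0.0233 g 59.9 j [-0.029  0.356 -0.16   1.055  0.    -0.093]
```

Call:
drive_tool --rows '[{"dx": 0,"dy": 0,"dz": 0.01,"wx": 0,"wy": 0,"wz": 0,"hand": 10},{"dx": 0,"dy": 0,"dz": 0.02,"wx": 0,"wy": 0,"wz": 0,"hand": 10},{"dx": 0,"dy": 0,"dz": 0.03,"wx": 0,"wy": 0,"wz": 0,"hand": 10},{"dx": 0,"dy": 0,"dz": 0.035,"wx": 0,"wy": 0,"wz": 0,"hand": 10},{"dx": 0,"dy": 0,"dz": 0.035,"wx": 0,"wy": 0,"wz": 0,"hand": 10}]'

```text
clock: 13.0
eef_pos: [0.5161, -0.0151, 0.1215]
tool_rot: [-0.032, 0.999, 0.0, -0.0]
ft_force: [-0.7, -0.3, -2.5]
grip_width: 0.0232
grasp_force: 59.9
```

```bash
python3 -c "
from h import *
st()"
```

```text
t 13.0 p [ 0.5161 -0.0151  0.1215] ang -176.33 F [-0.73 -0.26 -2.48] T [-0.061 -0.012  0.025] w 0.0232 g 59.9 j [-0.029  0.357 -0.162  1.051  0.    -0.093]
```

Call:
drive_tool --rows '[{"dx": 0,"dy": 0,"dz": 0.01,"wx": 0,"wy": 0,"wz": 0,"hand": 10},{"dx": 0,"dy": 0,"dz": 0.02,"wx": 0,"wy": 0,"wz": 0,"hand": 10},{"dx": 0,"dy": 0,"dz": 0.02,"wx": 0,"wy": 0,"wz": 0,"hand": 10}]'

```text
clock: 13.3
eef_pos: [0.5161, -0.0151, 0.1205]
tool_rot: [-0.032, 0.999, 0.0, 0.0]
ft_force: [-0.1, 0.4, -2.2]
grip_width: 0.0233
grasp_force: 59.9
```

```bash
python3 -c "
from h import *
st()"
```

```text
t 13.3 p [ 0.5161 -0.0151  0.1205] ang -176.33 F [-0.07  0.42 -2.21] T [ 0.036  0.016 -0.028] w 0.0233 g 59.9 j [-0.029  0.358 -0.164  1.049  0.    -0.093]
```

Call:
drive_tool --rows '[{"dx": 0,"dy": 0,"dz": 0.01,"wx": 0,"wy": 0,"wz": 0,"hand": 10},{"dx": 0,"dy": 0,"dz": 0.015,"wx": 0,"wy": 0,"wz": 0,"hand": 10},{"dx": 0,"dy": 0,"dz": 0.015,"wx": 0,"wy": 0,"wz": 0,"hand": 10}]'

```text
clock: 13.6
eef_pos: [0.5163, -0.0152, 0.1204]
tool_rot: [-0.032, 0.999, -0.0, 0.0]
ft_force: [-1.5, 0.3, 2.8]
grip_width: 0.0234
grasp_force: 60.4
```

```bash
python3 -c "
from h import *
st()"
```

```text
t 13.6 p [ 0.5163 -0.0152  0.1204] ang -176.33 F [-1.54  0.32  2.77] T [ 0.018  0.453 -0.014] w 0.0234 g 60.4 j [-0.029  0.358 -0.164  1.048 -0.    -0.093]
```

Fully home: floor contact at about 5 N, tip 24 mm deep. Now turning clockwise while watching the moment.

Call:
drive_tool --rows '[{"dx": 0,"dy": 0,"dz": -0.008,"wx": 0,"wy": 0,"wz": 0.8,"hand": 10},{"dx": 0,"dy": 0,"dz": -0.008,"wx": 0,"wy": 0,"wz": 1.6,"hand": 10},{"dx": 0,"dy": 0,"dz": -0.008,"wx": 0,"wy": 0,"wz": 2.4,"hand": 10},{"dx": 0,"dy": 0,"dz": -0.008,"wx": 0,"wy": 0,"wz": 3.2,"hand": 10},{"dx": 0,"dy": 0,"dz": -0.008,"wx": 0,"wy": 0,"wz": 4,"hand": 10},{"dx": 0,"dy": 0,"dz": -0.008,"wx": 0,"wy": 0,"wz": 4,"hand": 10}]'

```text
clock: 14.2
eef_pos: [0.5165, -0.0149, 0.1205]
tool_rot: [0.142, 0.99, 0.0, 0.0]
ft_force: [-0.1, 0.9, 0.4]
grip_width: 0.0233
grasp_force: 60.3
```

```bash
python3 -c "
from h import *
st()"
```

```text
t 14.2 p [ 0.5165 -0.0149  0.1205] ang 163.69 F [-0.08  0.91  0.36] T [ 0.194 -0.011  0.037] w 0.0233 g 60.3 j [-2.900e-02  3.590e-01 -1.640e-01  1.048e+00  1.000e-03  2.550e-01]
```

Call:
drive_tool --rows '[{"dx": 0,"dy": 0,"dz": 0,"wx": 0,"wy": 0,"wz": 0.6,"hand": 10},{"dx": 0,"dy": 0,"dz": 0,"wx": 0,"wy": 0,"wz": 1.2,"hand": 10},{"dx": 0,"dy": 0,"dz": 0,"wx": 0,"wy": 0,"wz": 1.8,"hand": 10},{"dx": 0,"dy": 0,"dz": 0,"wx": 0,"wy": 0,"wz": 2.4,"hand": 10}]'

```text
clock: 14.6
eef_pos: [0.5165, -0.015, 0.1205]
tool_rot: [0.245, 0.97, 0.0, 0.0]
ft_force: [0.1, 1.2, 0.1]
grip_width: 0.023
grasp_force: 60.3
```

```bash
python3 -c "
from h import *
st()"
```

```text
t 14.6 p [ 0.5165 -0.015   0.1205] ang 151.66 F [0.11 1.17 0.1 ] T [0.201 0.027 0.133] w 0.023 g 60.3 j [-0.029  0.359 -0.164  1.048  0.     0.465]
```

Call:
drive_tool --rows '[{"dx": 0,"dy": 0,"dz": 0,"wx": 0,"wy": 0,"wz": 0.5,"hand": 10},{"dx": 0,"dy": 0,"dz": 0,"wx": 0,"wy": 0,"wz": 1.0,"hand": 10},{"dx": 0,"dy": 0,"dz": 0,"wx": 0,"wy": 0,"wz": 1.5,"hand": 10}]'

```text
clock: 14.9
eef_pos: [0.5165, -0.015, 0.1205]
tool_rot: [0.308, 0.952, 0.0, 0.0]
ft_force: [0.4, 0.7, 0.7]
grip_width: 0.0236
grasp_force: 60.4
```

```bash
python3 -c "
from h import *
st()"
```

```text
t 14.9 p [ 0.5165 -0.015   0.1205] ang 144.18 F [0.37 0.72 0.72] T [0.194 0.018 0.123] w 0.0236 g 60.4 j [-0.029  0.359 -0.164  1.048  0.     0.596]
```

Call:
drive_tool --rows '[{"dx": 0,"dy": 0,"dz": 0,"wx": 0,"wy": 0,"wz": 0.5,"hand": 10},{"dx": 0,"dy": 0,"dz": 0,"wx": 0,"wy": 0,"wz": 1.0,"hand": 10},{"dx": 0,"dy": 0,"dz": 0,"wx": 0,"wy": 0,"wz": 1.5,"hand": 10}]'

```text
clock: 15.2
eef_pos: [0.5165, -0.015, 0.1205]
tool_rot: [0.369, 0.929, 0.0, 0.0]
ft_force: [0.7, 1.0, 0.1]
grip_width: 0.0232
grasp_force: 60.4
```

```bash
python3 -c "
from h import *
st()"
```

```text
t 15.2 p [ 0.5165 -0.015   0.1205] ang 136.68 F [0.69 0.96 0.14] T [0.132 0.12  0.139] w 0.0232 g 60.4 j [-0.029  0.359 -0.164  1.048  0.     0.727]
```

Call:
drive_tool --rows '[{"dx": 0,"dy": 0,"dz": 0,"wx": 0,"wy": 0,"wz": 0.5,"hand": 10},{"dx": 0,"dy": 0,"dz": 0,"wx": 0,"wy": 0,"wz": 1.0,"hand": 10},{"dx": 0,"dy": 0,"dz": 0,"wx": 0,"wy": 0,"wz": 1.4,"hand": 10}]'

```text
clock: 15.5
eef_pos: [0.5165, -0.015, 0.1204]
tool_rot: [0.425, 0.905, 0.0, 0.0]
ft_force: [-0.2, -0.1, 1.0]
grip_width: 0.0236
grasp_force: 60.4
```

```bash
python3 -c "
from h import *
st()"
```

```text
t 15.5 p [ 0.5165 -0.015   0.1204] ang 129.7 F [-0.19 -0.08  0.99] T [0.127 0.039 0.154] w 0.0236 g 60.4 j [-0.029  0.359 -0.164  1.048  0.     0.849]
```

Call:
drive_tool --rows '[{"dx": 0,"dy": 0,"dz": 0,"wx": 0,"wy": 0,"wz": 0.5,"hand": 10},{"dx": 0,"dy": 0,"dz": 0,"wx": 0,"wy": 0,"wz": 1.0,"hand": 10},{"dx": 0,"dy": 0,"dz": 0,"wx": 0,"wy": 0,"wz": 1.4,"hand": 10}]'

```text
clock: 15.8
eef_pos: [0.5165, -0.015, 0.1205]
tool_rot: [0.479, 0.878, 0.0, 0.0]
ft_force: [-0.1, 0.0, 0.8]
grip_width: 0.023
grasp_force: 60.4
```

```bash
python3 -c "
from h import *
st()"
```

```text
t 15.8 p [ 0.5165 -0.015   0.1205] ang 122.72 F [-0.1   0.04  0.85] T [0.077 0.049 0.356] w 0.023 g 60.4 j [-0.029  0.359 -0.164  1.048  0.     0.97 ]
```

The moment is rising, so the cam is nipping. Smaller steps now.

Call:
drive_tool --rows '[{"dx": 0,"dy": 0,"dz": 0,"wx": 0,"wy": 0,"wz": 0.2,"hand": 10},{"dx": 0,"dy": 0,"dz": 0,"wx": 0,"wy": 0,"wz": 0.3,"hand": 10},{"dx": 0,"dy": 0,"dz": 0,"wx": 0,"wy": 0,"wz": 0.3,"hand": 10}]'

```text
clock: 16.1
eef_pos: [0.5165, -0.015, 0.1205]
tool_rot: [0.491, 0.871, 0.0, 0.0]
ft_force: [0.1, 1.6, 1.9]
grip_width: 0.0234
grasp_force: 60.4
```

```bash
python3 -c "
from h import *
st()"
```

```text
t 16.1 p [ 0.5165 -0.015   0.1205] ang 121.22 F [0.11 1.59 1.87] T [ 0.167 -0.028  0.306] w 0.0234 g 60.4 j [-0.029  0.359 -0.164  1.048  0.     0.997]
```

Call:
drive_tool --rows '[{"dx": 0,"dy": 0,"dz": 0,"wx": 0,"wy": 0,"wz": 0.3,"hand": 10},{"dx": 0,"dy": 0,"dz": 0,"wx": 0,"wy": 0,"wz": 0.5,"hand": 10},{"dx": 0,"dy": 0,"dz": 0,"wx": 0,"wy": 0,"wz": 0.5,"hand": 10}]'

```text
clock: 16.4
eef_pos: [0.5164, -0.015, 0.1204]
tool_rot: [0.51, 0.86, 0.0, 0.0]
ft_force: [0.1, 1.2, 2.9]
grip_width: 0.0232
grasp_force: 60.6
```

```bash
python3 -c "
from h import *
st()"
```

```text
t 16.4 p [ 0.5164 -0.015   0.1204] ang 118.68 F [0.07 1.24 2.85] T [ 0.301 -0.155  0.589] w 0.0232 g 60.6 j [-0.029  0.359 -0.164  1.048  0.     1.041]
```

Moment is about 0.57 N m, well clamped. Easing back until the key is unloaded inside its play.

Call:
drive_tool --rows '[{"dx": 0,"dy": 0,"dz": -0.01,"wx": 0,"wy": 0,"wz": -0.3,"hand": 10},{"dx": 0,"dy": 0,"dz": -0.01,"wx": 0,"wy": 0,"wz": -0.6,"hand": 10},{"dx": 0,"dy": 0,"dz": -0.01,"wx": 0,"wy": 0,"wz": -0.6,"hand": 10}]'

```text
clock: 16.7
eef_pos: [0.5163, -0.0151, 0.1205]
tool_rot: [0.487, 0.873, 0.0, 0.0]
ft_force: [2.9, 2.0, -2.7]
grip_width: 0.0233
grasp_force: 59.9
```

```bash
python3 -c "
from h import *
st()"
```

```text
t 16.7 p [ 0.5163 -0.0151  0.1205] ang 121.67 F [ 2.86  2.03 -2.69] T [ 0.47  -0.597 -0.021] w 0.0233 g 59.9 j [-0.029  0.359 -0.163  1.049  0.     0.989]
```

Call:
drive_tool --rows '[{"dx": 0,"dy": 0,"dz": -0.02,"wx": 0,"wy": 0,"wz": -0.3,"hand": 10},{"dx": 0,"dy": 0,"dz": -0.06,"wx": 0,"wy": 0,"wz": -0.4,"hand": 10},{"dx": 0,"dy": 0,"dz": -0.1,"wx": 0,"wy": 0,"wz": -0.4,"hand": 10}]'

```text
clock: 17.0
eef_pos: [0.5162, -0.0151, 0.1255]
tool_rot: [0.472, 0.882, 0.0, -0.0]
ft_force: [3.2, 1.7, -7.0]
grip_width: 0.0231
grasp_force: 59.4
```

```bash
python3 -c "
from h import *
st()"
```

```text
t 17.0 p [ 0.5162 -0.0151  0.1255] ang 123.67 F [ 3.21  1.75 -6.99] T [ 0.502 -1.026  0.092] w 0.0231 g 59.4 j [-0.029  0.354 -0.156  1.061  0.     0.954]
```

Call:
drive_tool --rows '[{"dx": 0,"dy": 0.006,"dz": -0.04,"wx": 0,"wy": 0,"wz": 0,"hand": 10},{"dx": 0,"dy": 0.01,"dz": -0.1,"wx": 0,"wy": 0,"wz": 0,"hand": 10},{"dx": 0,"dy": 0.01,"dz": -0.16,"wx": 0,"wy": 0,"wz": 0,"hand": 10}]'

```text
clock: 17.3
eef_pos: [0.5162, -0.015, 0.1339]
tool_rot: [0.472, 0.882, -0.0, -0.0]
ft_force: [2.1, 1.0, -4.3]
grip_width: 0.0235
grasp_force: 59.7
```

```bash
python3 -c "
from h import *
st()"
```

```text
t 17.3 p [ 0.5162 -0.015   0.1339] ang 123.66 F [ 2.08  1.03 -4.29] T [ 0.254 -0.743  0.045] w 0.0235 g 59.7 j [-0.029  0.346 -0.143  1.082 -0.     0.954]
```

Call:
drive_tool --rows '[{"dx": 0,"dy": 0,"dz": -0.1,"wx": 0,"wy": 0,"wz": 0,"hand": 10},{"dx": 0,"dy": 0,"dz": -0.3,"wx": 0,"wy": 0,"wz": 0,"hand": 10},{"dx": 0,"dy": 0,"dz": -0.7,"wx": 0,"wy": 0,"wz": 0,"hand": 10},{"dx": 0,"dy": 0,"dz": -1.1,"wx": 0,"wy": 0,"wz": 0,"hand": 10},{"dx": 0.2,"dy": 0.12,"dz": -1.35,"wx": 0,"wy": 0,"wz": -0.6,"hand": 10},{"dx": 0.6,"dy": 0.35,"dz": -1.35,"wx": 0,"wy": 0,"wz": -1.6,"hand": 10},{"dx": 1.2,"dy": 0.7,"dz": -1.35,"wx": 0,"wy": 0,"wz": -2.8,"hand": 10},{"dx": 1.9,"dy": 1.1,"dz": -1.35,"wx": 0,"wy": 0,"wz": -4,"hand": 10},{"dx": 2.6,"dy": 1.5,"dz": -1.35,"wx": 0,"wy": 0,"wz": -5.2,"hand": 10},{"dx": 3.3,"dy": 1.9,"dz": -1.35,"wx": 0,"wy": 0,"wz": -6.4,"hand": 10},{"dx": 4.0,"dy": 2.3,"dz": -1.35,"wx": 0,"wy": 0,"wz": -7.6,"hand": 10},{"dx": 4.7,"dy": 2.7,"dz": -1.35,"wx": 0,"wy": 0,"wz": -8.8,"hand": 10},{"dx": 5.3,"dy": 3.1,"dz": -1.35,"wx": 0,"wy": 0,"wz": -10,"hand": 10},{"dx": 5.9,"dy": 3.4,"dz": -1.35,"wx": 0,"wy": 0,"wz": -11,"hand": 10},{"dx": 6.25,"dy": 3.6,"dz": -1.35,"wx": 0,"wy": 0,"wz": -11.7,"hand": 10},{"dx": 6.34,"dy": 3.67,"dz": -1.35,"wx": 0,"wy": 0,"wz": -12,"hand": 10},{"dx": 6.34,"dy": 3.67,"dz": -1.35,"wx": 0,"wy": 0,"wz": -12,"hand": 10},{"dx": 6.34,"dy": 3.67,"dz": -1.35,"wx": 0,"wy": 0,"wz": -12,"hand": 10}]'

```text
clock: 19.1
eef_pos: [0.4932, 0.3498, 0.2012]
tool_rot: [-0.032, 0.999, -0.001, -0.0]
ft_force: [-1.1, -0.5, -2.8]
grip_width: 0.0232
grasp_force: 60.1
```

```bash
python3 -c "
from h import *
st(); go(.4929,.3506,.18,183.66)"
```

```text
t 19.1 p [0.4932 0.3498 0.2012] ang -176.37 F [-1.14 -0.47 -2.77] T [-0.034 -0.037 -0.009] w 0.0232 g 60.1 j [ 6.170e-01  4.690e-01  2.290e-01  1.331e+00 -1.000e-03  5.540e-01]
cur [0.4932 0.3498 0.2012] -176.37 row d [0.005 0.017 0.423] w [-0.013 -0.009 -0.006]
```

Call:
drive_tool --rows '[{"dx": 0,"dy": 0.015,"dz": 0.25,"wx": 0,"wy": 0,"wz": 0,"hand": 10},{"dx": 0,"dy": 0.015,"dz": 0.45,"wx": 0,"wy": 0,"wz": 0,"hand": 10},{"dx": 0,"dy": 0.015,"dz": 0.6,"wx": 0,"wy": 0,"wz": 0,"hand": 10},{"dx": 0,"dy": 0.015,"dz": 0.7,"wx": 0,"wy": 0,"wz": 0,"hand": 10}]'

```text
clock: 19.5
eef_pos: [0.493, 0.3504, 0.1646]
tool_rot: [-0.032, 1.0, -0.001, -0.001]
ft_force: [-0.0, 0.0, -3.4]
grip_width: 0.0231
grasp_force: 60.1
```

```bash
python3 -c "
from h import *
st()"
```

```text
t 19.5 p [0.493  0.3504 0.1646] ang -176.39 F [-0.02  0.04 -3.39] T [-0.049 -0.015  0.03 ] w 0.0231 g 60.1 j [ 0.618  0.49   0.165  1.248 -0.     0.555]
```

Call:
drive_tool --rows '[{"dx": 0,"dy": 0,"dz": 0.2,"wx": 0,"wy": 0,"wz": 0,"hand": 10},{"dx": 0,"dy": 0,"dz": 0.45,"wx": 0,"wy": 0,"wz": 0,"hand": 10},{"dx": 0,"dy": 0,"dz": 0.7,"wx": 0,"wy": 0,"wz": 0,"hand": 10},{"dx": 0,"dy": 0,"dz": 0.9,"wx": 0,"wy": 0,"wz": 0,"hand": 10},{"dx": 0,"dy": 0,"dz": 1.04,"wx": 0,"wy": 0,"wz": 0,"hand": 10},{"dx": 0,"dy": 0,"dz": 1.08,"wx": 0,"wy": 0,"wz": 0,"hand": 10},{"dx": 0,"dy": 0,"dz": 1.08,"wx": 0,"wy": 0,"wz": 0,"hand": 10}]'

```text
clock: 20.2
eef_pos: [0.4934, 0.3514, 0.1119]
tool_rot: [-0.032, 0.999, -0.0, -0.0]
ft_force: [-0.4, 0.5, -2.9]
grip_width: 0.0233
grasp_force: 60.1
```

```bash
python3 -c "
from h import *
st()"
```

```text
t 20.2 p [0.4934 0.3514 0.1119] ang -176.34 F [-0.42  0.48 -2.88] T [-0.011  0.046 -0.07 ] w 0.0233 g 60.1 j [0.619 0.529 0.085 1.128 0.    0.555]
```

Free so far. Going down 3.5 mm more to feel the block.

Call:
drive_tool --rows '[{"dx": 0,"dy": 0,"dz": 0.03,"wx": 0,"wy": 0,"wz": 0,"hand": 10},{"dx": 0,"dy": 0,"dz": 0.055,"wx": 0,"wy": 0,"wz": 0,"hand": 10},{"dx": 0,"dy": 0,"dz": 0.07,"wx": 0,"wy": 0,"wz": 0,"hand": 10},{"dx": 0,"dy": 0,"dz": 0.07,"wx": 0,"wy": 0,"wz": 0,"hand": 10}]'

```text
clock: 20.6
eef_pos: [0.4935, 0.3514, 0.1088]
tool_rot: [-0.032, 0.999, 0.0, 0.0]
ft_force: [0.9, -1.4, -2.9]
grip_width: 0.0234
grasp_force: 60.1
```

```bash
python3 -c "
from h import *
st()"
```

```text
t 20.6 p [0.4935 0.3514 0.1088] ang -176.34 F [ 0.89 -1.45 -2.85] T [-0.042  0.056 -0.023] w 0.0234 g 60.1 j [0.619 0.531 0.081 1.12  0.    0.555]
```

Call:
drive_tool --rows '[{"dx": 0,"dy": 0,"dz": 0.01,"wx": 0,"wy": 0,"wz": 0,"hand": 10},{"dx": 0,"dy": 0,"dz": 0.02,"wx": 0,"wy": 0,"wz": 0,"hand": 10},{"dx": 0,"dy": 0,"dz": 0.02,"wx": 0,"wy": 0,"wz": 0,"hand": 10}]'

```text
clock: 20.9
eef_pos: [0.4936, 0.3515, 0.1081]
tool_rot: [-0.032, 0.999, 0.0, 0.0]
ft_force: [-0.2, -0.0, -0.4]
grip_width: 0.0234
grasp_force: 60.5
```

```bash
python3 -c "
from h import *
st()"
```

```text
t 20.9 p [0.4936 0.3515 0.1081] ang -176.33 F [-0.21 -0.03 -0.44] T [-0.076  0.159 -0.039] w 0.0234 g 60.5 j [0.619 0.532 0.08  1.118 0.    0.555]
```

Seated on the block. Release and rise.

Call:
drive_tool --rows '[{"dx": 0,"dy": 0,"dz": 0,"wx": 0,"wy": 0,"wz": 0,"hand": 60},{"dx": 0,"dy": 0,"dz": 0,"wx": 0,"wy": 0,"wz": 0,"hand": 80},{"dx": 0,"dy": 0,"dz": 0,"wx": 0,"wy": 0,"wz": 0,"hand": 80},{"dx": 0,"dy": 0,"dz": 0,"wx": 0,"wy": 0,"wz": 0,"hand": 80},{"dx": 0,"dy": 0,"dz": 0,"wx": 0,"wy": 0,"wz": 0,"hand": 80},{"dx": 0,"dy": 0,"dz": -0.3,"wx": 0,"wy": 0,"wz": 0,"hand": 80},{"dx": 0,"dy": 0,"dz": -0.9,"wx": 0,"wy": 0,"wz": 0,"hand": 80},{"dx": 0,"dy": 0,"dz": -1.8,"wx": 0,"wy": 0,"wz": 0,"hand": 80},{"dx": 0,"dy": 0,"dz": -2.7,"wx": 0,"wy": 0,"wz": 0,"hand": 80},{"dx": 0,"dy": 0,"dz": -3.0,"wx": 0,"wy": 0,"wz": 0,"hand": 80},{"dx": 0,"dy": 0,"dz": -3.0,"wx": 0,"wy": 0,"wz": 0,"hand": 80}]'

```text
clock: 22.0
eef_pos: [0.4949, 0.3525, 0.2616]
tool_rot: [-0.032, 0.999, 0.002, 0.003]
ft_force: [0.2, 0.3, -0.0]
grip_width: 0.0801
grasp_force: 0.0
```

```bash
python3 -c "
from h import *
st(); a=bot.camera('scene');b=bot.camera('wrist');c=bot.camera('top')
save('end.png',np.hstack([a[170:350,160:420],cv2.resize(b,(320,240))[30:210],c[100:280,120:345]]))"
```

```text
t 22.0 p [0.4949 0.3525 0.2616] ang -176.34 F [ 0.21  0.33 -0.01] T [ 0.039 -0.027  0.007] w 0.0801 g 0.0 j [ 0.619  0.449  0.353  1.467 -0.     0.555]
```

View pics/end.png

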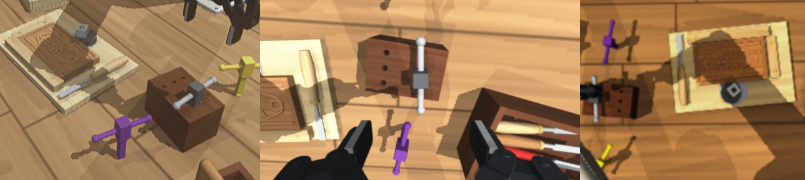

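The final pictures show the key upright in the block with its head on the block's top. The cam is turned against the panel, and the other tools are untouched.

```bash
python3 -c "
from h import *
print(bot.job_done())"
```

```text
the job is handed in; nothing more can be done
None
```

I clamped the panel with about 0.57 N m on the key, stood the key back fully down in its block, and handed the job in at about 22 s; the judge's result wasn't reported.

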